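Pry open the jar sealer's cover and hold its run dial at the third mark

TASK

Pick up the palette knife, slip its blade under the front lip of the jar sealer's control cover and lever the lip up (with the knife, not the fingers) until the cover springs open, then lay the knife back on the wooden board and let go of it. Then push the spring-return dial inside clockwise past the first and second marks to the third (the longest mark), never as far as the fourth, and finish while still holding it there against its spring. Leave the two loose cork-topped jars and the bowl where they stand.

Things in the scene. Friction and masses are not known exactly. Their poses are not given: they have to be found in the camera images.
- sealer: Jar vacuum sealer, white, fixed, its front (-x) roughly to the robot. Origin on the counter under the middle of its control bay; x to its rear, y to its left, z up. The bay is a box 146 mm along x, 180 mm along y, with walls 85 mm high, closed by the hinged cover. Right of it (y = -90 to -180 mm) is a jar seat with a squat jar fixed on it, 90 mm high in all.
- bay_floor (a point): Middle of the bay's floor, 40 mm above the counter, axes as the sealer's. Inside the walls the bay is free from -57 to +57 mm along x and -82 to +82 mm along y; the dial stands in it.
- slot (a point): Middle of the mouth of the pry slot in the sealer's front, axes as the sealer's, 81 mm in front of the bay's middle, 79.5 mm above the counter. The slot lies between the cover's lip (above, underside at 85 mm) and a fixed ledge (below, top at 74 mm): 11 mm high, 180 mm long along y, 16 mm deep towards +x, where the front wall closes it. The ledge juts 2 mm further out than the lip.
- cover_lip (a point): Middle of the front edge of the cover, on its underside. The cover is a 146 x 180 x 5 mm plate, aluminium frame with a clear window, hinged at the rear.
- cover_hinge (a point): Middle of the cover's hinge line (along the sealer's y), at the rear, 146 mm from the lip and 85 mm above the counter.
- cover (a joint): Cover angle in rad: 0 closed, 1.9 fully open (leaning backward past upright). A catch spring pulls it shut below about 0.3 rad (about 1 N at the lip, the lip then 43 mm above its closed height); beyond that it springs open by itself within about 3 s and stays there.
- dial (a joint): Dial angle in rad, clockwise seen from above: 0 at rest, marks with a click at 0.3 (first), 0.6 (second), 0.9 (third, longest mark) and 1.2 (fourth), stop at 1.25. A spring always drives it back to 0; pushing at dial_tab takes about 3 to 4 N at first and 4 to 7 N near the third mark. The white marks are on the bay floor, 60 to 74 mm from the axis; the bar points at them.
- dial_tab (a point): Point on the dial's bar, 42 mm out from its vertical axis, 64 mm above the counter; moves with the dial. The black bar is 10 mm wide, 50 to 78 mm above the counter, its outer end 55 mm from the axis. At rest it points from the axis to the sealer's front, 0.45 rad to the right (-y); clockwise, its end sweeps to the left (+y); at the third mark it points 0.45 rad left of front.
- dial_hub (a point): Point on the dial's vertical axis, 20 mm behind the bay's middle, 64 mm above the counter.
- board: Wooden board fixed on the counter, 240 mm (x) x 120 mm (y) x 15 mm high; origin under its centre.
- knife_grip (a point): Grip point of the palette knife at mid-height and mid-width of the handle, 26 mm above the counter as it lies on the board; x axis along the blade to the tip. Dark wooden handle from 60 mm behind to 40 mm ahead of it, 18 mm wide, 22 mm high, flat below; then ferrule and steel blade, 26 mm wide, 2.5 mm thick, at mid-height, ending 154 mm ahead. About 90 g.
- knife_tip (a point): Middle of the end of the knife's blade, 154 mm ahead of knife_grip.
- jar_squat: Squat loose glass jar with cork, 72 mm across, 91 mm high; origin at its underside. Leave alone.
- jar_slim: Slim loose glass jar with cork, 54 mm across, 111 mm high; origin at its underside. Leave alone.
- bowl: Loose wooden bowl, 90 mm across, 40 mm high; origin at its underside. Leave alone.
Not all that is in view belongs to the job. Leave any pink or red look-alike of the part that bears knife_grip alone.

How it is judged:
By the outcome, as a careful person would: the job done as asked, in the order asked, and still so for the second after the job is handed in, while the arm keeps its last pose, push and grip.
It also fails if it takes over 69 s, if anything falls off the work surface, if the arm or the gripper's body presses on something with over 40 N, if the wrist force passes 120 N, or if a joint passes its speed limit or range.

ROBOT

A 6-joint arm with a two-finger parallel gripper is mounted at the origin on the work surface. World frame = base frame: x ahead of the robot, y to its left, z up, the work surface at z = 0. Lengths are in mm, angles in rad, forces in N, time in s.
With the tool pointing down it reaches from about 275 to 775 mm from the base axis. Payload 14.6 kg.
Tool frame: the origin (TCP) lies on the mounting face of the last link; the fingertips stand 173 mm ahead of it and the grasp point (between the pads) lies 155 mm ahead of it; z points along the fingers, y is the line along which they close (so a half turn about z gives the same grasp; the last joint's range is limited). The gripper opens to 85 mm and grips with 20 to 120 N. Pads are 22 mm wide; open, the fingers measure 114 mm over their backs; the gripper's body (76 mm by 85 mm) begins 54 mm behind the grasp point. The pads swing forward as they close: fully open they stand 13 mm farther back than shut.
Start: joints at [-1.477, 0.263, -0.048, 1.259, 0, 1.415], TCP at [129.27, -508.84, 404.678] pointing down, gripper open.
Joint ranges: [-2.65, 2.65], [-0.89, 1.7], [-1.18, 1.37], [-2.13, 2.11], [-1.35, 1.29], [-3.14, 3.14]. Speed limits (rad/s): [1.89, 1.89, 2.57, 2.79, 3.14, 3.14].

INTERFACE

Orientations are given as a 3x3 rotation matrix whose columns are the frame's x, y, z axes.
In Python, from bench import robot, vision gives the robot as it stands.
- The arm moves only by the shell command python3 -m inch 'ROWS' [FORCE]. ROWS is JSON, a list of rows, each a list of 5 numbers: the shift along the world's x, y, z in cm, then the turn about the world's z in rad, then the opening, from 0 (shut) to 1 (fully open). In form: [[dx, dy, dz, twist, grip], ...]. A call has 1 to 8 rows; each row shifts and turns the commanded pose from where the row before left it; what a row does not reach is not made up. A row lasts 1/8 s, in which the tool goes at most 62.5 mm and 10.7 degrees, less where a joint would pass 70% of its speed; a pose out of reach is approached as far as the arm can. A call with a gripper value outside its range is refused whole. The fingers move at their own pace and stop on an object; FORCE is the grip in N (left out, the last holds). Time passes only in rows, so rows that do not move let the fingers close. It gives the time, the measured TCP pose, the force, the opening and the grip force at its end, in the units of the state.
- robot.state(): the state, without advancing time (a new reading comes with each control period).
- vision.read_camera(name): name is "side" or "top"; returns a dict with "img" (480x640x3 uint8, red, green, blue), "range_z" (480x640 float32, mm along the optical axis (not along the pixel's ray), 0 where there is no reading), "fx", "fy", "cx", "cy" (pixels), "R" (3x3) and "t" (3): a world point X has camera coordinates R X + t. Camera axes: x right, y down, z forward; pixel columns grow to the right and rows downward; lengths in mm; the calibration is good to about 2 mm. A picture is of the moment at which its call begins.
- robot.job_done(): hands the job in; it is judged then, once.
The state is a dict: "time": time; "q": joint angles; "qd": joint speeds; "effort": joint torques, N m; "tool_pos": TCP position; "tool_rot": TCP orientation; "ft_force": force on the tool from outside, world axes, zero at the start; "torque": the same for the moment, N m; "gripper_width": finger opening in mm; "gripper_force": force on a finger pad.
Only numpy, scipy, OpenCV 4.12 (cv2) and the standard library are available. Lean on these libraries where they do the work, as an engineer would, in place of code of your own. Each camera call takes 0.05 s, during which the arm holds its last target. There are 200 camera calls.

## Working session

There is one attempt and no reset: what is moved stays moved. The work goes in short steps, Python scripts to look and compute and a shell command to move; the robot and the scene stay as the last step left them, time stands still between calls to the robot, and variables do not carry over. Pictures are saved under pics/ and viewed, at most 10 in all, crops included, and the job is handed in when it is done.

```bash
ls; mkdir -p pics
python3 - <<'E'
from bench import robot, vision
import cv2,numpy as np
for n in("top","side"):
    c=vision.read_camera(n); cv2.imwrite(f"pics/{n}0.png",c["img"][:,:,::-1]); np.savez(f"{n}0.npz",**c)
    print(n,c["fx"],c["cx"],c["cy"],-c["R"].T@c["t"],c["R"].round(3).tolist())
s=robot.state();print(s["tool_rot"],s["tool_pos"],s["time"],s["gripper_width"])
E
```

```text
pics
top 436.238499078022 319.5251445436131 237.36203362688812 [ 403.56806149   88.06513171 1237.4652382 ] [[0.007, -1.0, 0.016], [-0.998, -0.008, -0.07], [0.07, -0.016, -0.997]]
side 437.0781917796994 320.4441610714799 238.72694147838652 [-27.70216613 673.25251695 651.2073266 ] [[-0.74, -0.672, -0.0], [-0.395, 0.435, -0.809], [0.544, -0.599, -0.587]]
[[ 9.69218234e-01  2.46203192e-01 -5.90767410e-05]
 [ 2.46203140e-01 -9.69217808e-01  9.24679736e-04]
 [ 1.70400873e-04 -9.10761340e-04 -9.99999571e-01]] [ 129.26476078 -508.73888761  404.29612901] 0.1 85.77905412429986
```

View pics/top0.png

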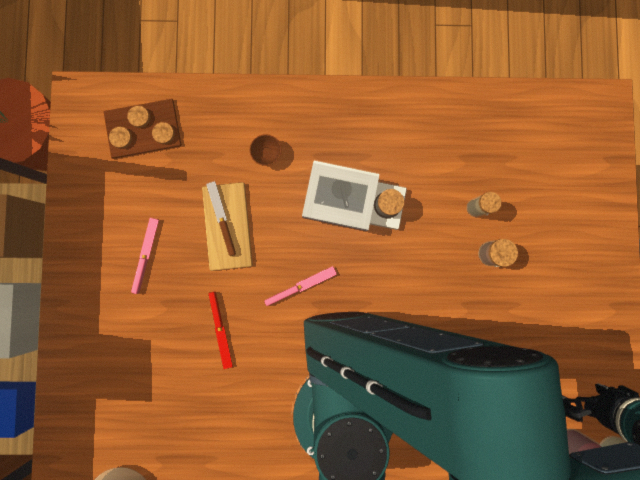

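View pics/side0.png

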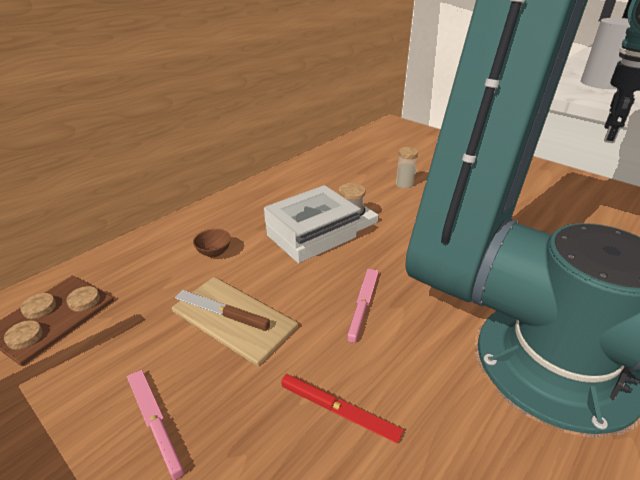

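The thing wanted could be the dark-handled knife on the board, top (222,220). Look-alikes are pink (145,256), pink (302,286) and red (220,330). The dark wooden one on the board fits the description. The sealer is at top (345,195), with its slim front edge facing the robot. The loose jars are at (488,204) and (500,253), and the bowl is at (266,150).

```bash
cat > h.py <<'E'
import numpy as np,cv2
from bench import robot,vision
def cloud(c):
    v,u=np.mgrid[0:480,0:640]; z=c["range_z"].astype(float)
    P=np.stack([(u-c["cx"])/c["fx"]*z,(v-c["cy"])/c["fy"]*z,z],-1)
    return (P-c["t"])@c["R"]
def ray(c,u,v,h):
    d=c["R"].T@np.array([(u-c["cx"])/c["fx"],(v-c["cy"])/c["fy"],1]); o=-c["R"].T@c["t"]
    return o+d*(h-o[2])/d[2]
def proj(c,X):
    p=c["R"]@np.asarray(X,float)+c["t"]; return c["fx"]*p[0]/p[2]+c["cx"],c["fy"]*p[1]/p[2]+c["cy"]
def rect(m,c,h):
    k,l,s,_=cv2.connectedComponentsWithStats(m.astype(np.uint8)); i=1+np.argmax(s[1:,4]); v,u=np.nonzero(l==i)
    P=np.array([ray(c,a,b,h)[:2] for a,b in zip(u,v)],np.float32)
    r=cv2.minAreaRect(P); return np.round(r[0],1),np.round(r[1],1),round(r[2],2),np.round(cv2.boxPoints(r),1).tolist(),len(P)
E
python3 - <<'E'
from h import *
for n in("top","side"):
    c=dict(np.load(n+"0.npz")); P=cloud(c); X,Y,Z=P[...,0],P[...,1],P[...,2]
    hsv=cv2.cvtColor(c["img"],cv2.COLOR_RGB2HSV).astype(int);H,S,V=[hsv[...,i] for i in range(3)]
    B=(X>350)&(X<640)&(Y>230)&(Y<380)
    S0=(X>400)&(X<720)&(Y>-100)&(Y<200)
    print(n)
    print("board",rect(B&(Z>8),c,15))
    print("handle",rect(B&(Z>18)&(S>90)&(V<130),c,32))
    print("blade",rect(B&(Z>20)&(S<70),c,26))
    print("cover",rect(S0&(Z>84)&(Z<100)&(S<40),c,90))
    if n=="top":
        for h in(80,88):print("sealer",rect(S0&(Z>h)&(Z<100)&(S<90),c,90))
c=dict(np.load("top0.npz"));a=c["img"][140:290,180:430,::-1];cv2.imwrite("pics/crop.png",cv2.resize(a,None,fx=3.2,fy=3.2,interpolation=cv2.INTER_CUBIC))
E
```

```text
top
board (array([519.2, 321.5]), array([245.2, 119.7]), 1.4, [[395.20001220703125, 378.29998779296875], [398.1000061035156, 258.6000061035156], [643.2000122070312, 264.70001220703125], [640.2999877929688, 384.29998779296875]], 3342)
handle (array([485.5, 321.9]), array([101. ,  17.4]), 19.46, [[435.0, 313.29998779296875], [440.70001220703125, 296.8999938964844], [535.9000244140625, 330.5], [530.2000122070312, 346.8999938964844]], 158)
blade (array([585.6, 357.8]), array([113. ,  24.7]), 18.03, [[528.0999755859375, 352.1000061035156], [535.7000122070312, 328.6000061035156], [643.2000122070312, 363.6000061035156], [635.5999755859375, 387.1000061035156]], 323)
cover (array([597.5,  13.6]), array([175.7, 150.6]), 79.14, [[507.0, -58.5], [654.9000244140625, -86.9000015258789], [688.0, 85.69999694824219], [540.0999755859375, 114.0]], 2863)
sealer (array([597.5,  15. ]), array([179.6, 153.7]), 78.74, [[504.6000061035156, -58.099998474121094], [655.2999877929688, -88.0999984741211], [690.2999877929688, 88.0], [539.7000122070312, 118.0]], 3829)
sealer (array([595. ,  15.4]), array([179.6, 14
[... 298 characters left out ...]
5156], [658.5, 279.8999938964844], [649.5, 400.5]], 4770)
handle (array([479.7, 330.7]), array([106. ,  28.6]), 18.27, [[424.8999938964844, 327.70001220703125], [433.8999938964844, 300.5], [534.5, 333.79998779296875], [525.5, 360.8999938964844]], 441)
blade (array([585.8, 359.6]), array([113.1,  26.8]), 18.03, [[527.9000244140625, 354.8999938964844], [536.2000122070312, 329.29998779296875], [643.7000122070312, 364.29998779296875], [635.4000244140625, 389.79998779296875]], 452)
cover (array([591.7,  20.3]), array([183.9, 150.1]), 78.67, [[500.0, -55.20000076293945], [647.2000122070312, -84.69999694824219], [683.2999877929688, 95.69999694824219], [536.2000122070312, 125.19999694824219]], 2487)
```

View pics/crop.png

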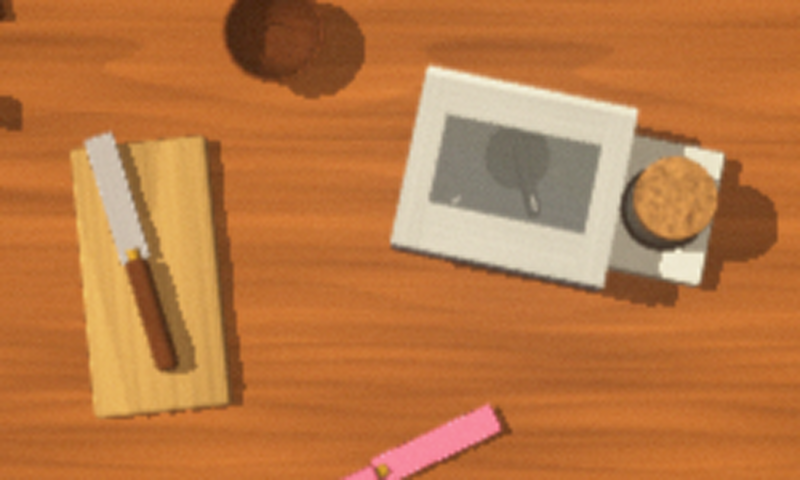

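The close crop confirms the dark-wood knife lying on the board (handle centre at crop (150,312), blade tip at (100,140)). The sealer yaw is about -0.195 and the slot is at about (523.5, 29.6). I'm setting out to the point above the grip, about (495,325), with a half turn to keep joint 6 in range.

```bash
python3 -m inch '[[1.8,4.2,0,0.16,1],[1.8,4.2,0,0.16,1],[1.8,4.2,0,0.16,1],[1.8,4.2,0,0.16,1],[1.8,4.2,0,0.16,1],[1.8,4.2,0,0.16,1],[1.8,4.2,0,0.16,1],[1.8,4.2,0,0.16,1]]' 80
python3 -m inch '[[1.8,4.2,0,0.16,1],[1.8,4.2,0,0.16,1],[1.8,4.2,0,0.16,1],[1.8,4.2,0,0.16,1],[1.8,4.2,0,0.16,1],[1.8,4.2,0,0.16,1],[1.8,4.2,0,0.16,1],[1.8,4.2,0,0.16,1]]'
```

```text
time: 1.1
tool_pos: [273.4, -171.4, 404.6]
tool_rot: [[0.037, 0.999, 0.0], [0.999, -0.037, 0.0], [0.0, 0.0, -1.0]]
ft_force: [0.2, -1.1, 0.0]
gripper_width: 85.3
gripper_force: 0.0
time: 2.1
tool_pos: [417.5, 164.8, 404.5]
tool_rot: [[-0.947, 0.321, -0.0], [0.321, 0.947, -0.0], [0.0, -0.0, -1.0]]
ft_force: [0.6, -1.8, 0.4]
gripper_width: 85.6
gripper_force: 0.0
```

```bash
python3 -m inch '[[1.94,4.01,-2,0.165,1],[1.94,4.01,-2,0.165,1],[1.94,4.01,-3,0.165,1],[1.94,4.01,-3,0.165,1],[0,0,-4,0,1],[0,0,-4,0,1],[0,0,-2,0,1],[0,0,0,0,1]]'
python3 - <<'E'
from h import *
c=vision.read_camera("side"); cv2.imwrite("pics/s1.png",cv2.resize(c["img"][200:380,120:360,::-1],None,fx=3,fy=3))
E
```

```text
time: 3.1
tool_pos: [494.3, 323.3, 203.3]
tool_rot: [[-0.947, -0.321, -0.003], [-0.321, 0.947, -0.001], [0.003, -0.0, -1.0]]
ft_force: [0.0, 0.3, -0.1]
gripper_width: 85.7
gripper_force: 0.0
```

View pics/s1.png

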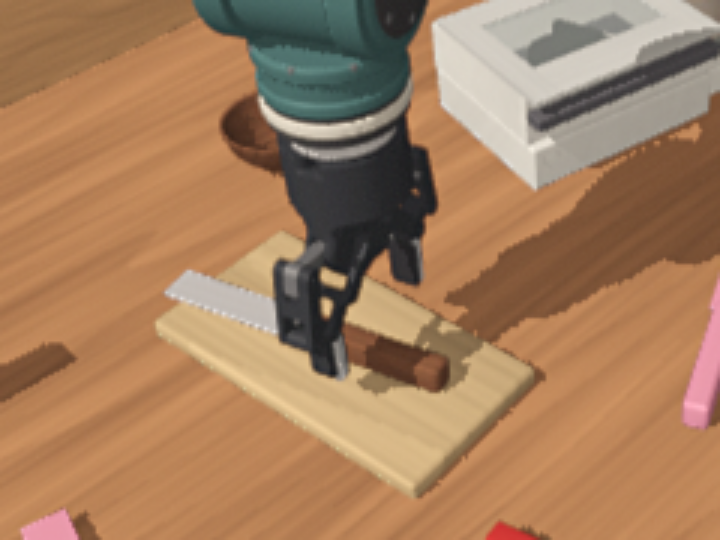

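The picture shows the fingers straddling the handle just behind the ferrule (near finger at crop (330,350), far one at (405,260)). Next I go down and grip.

```bash
python3 -m inch '[[0,0,-1.1,0,1],[0,0,0,0,0.4],[0,0,0,0,0],[0,0,0,0,0],[0,0,0,0,0],[0,0,0,0,0],[0,0,0,0,0]]' 90
python3 -m inch '[[0,0,1,0,0],[0,0,3,0,0],[0,0,4,0,0],[0,0,3,0,0],[0,0,0,0,0]]'
python3 - <<'E'
from h import *
c=vision.read_camera("side"); cv2.imwrite("pics/s2.png",cv2.resize(c["img"][150:370,120:360,::-1],None,fx=2.5,fy=2.5))
P=cloud(c);hsv=cv2.cvtColor(c["img"],cv2.COLOR_RGB2HSV).astype(int)
m=(hsv[...,1]<70)&(P[...,2]>100)&(P[...,2]<170)&(P[...,0]>525)&(P[...,0]<680)&(P[...,1]>310)&(P[...,1]<420)
Q=P[m];print(len(Q))
if len(Q)>20:
    mu=np.median(Q,0);u=np.linalg.svd(Q-mu,full_matrices=False)[2][0];u*=np.sign(u[0]);k=(Q-mu)@u;a,b=np.percentile(k,[1,99]);print(u,mu+a*u,mu+b*u)
E
```

```text
time: 4.03
tool_pos: [495.0, 323.6, 194.3]
tool_rot: [[-0.947, -0.321, 0.001], [-0.321, 0.947, 0.0], [-0.001, 0.0, -1.0]]
ft_force: [-1.9, -0.0, 7.8]
gripper_width: 15.6
gripper_force: 88.8
time: 4.65
tool_pos: [495.3, 323.8, 306.2]
tool_rot: [[-0.947, -0.321, 0.004], [-0.321, 0.947, 0.002], [-0.004, 0.0, -1.0]]
ft_force: [-0.8, 0.4, -0.8]
gripper_width: 15.6
gripper_force: 87.8
492
[0.95582757 0.2939196  0.00221771] [534.87366145 341.68573582 138.58749988] [641.09768892 374.34991507 138.8339607 ]
```

View pics/s2.png

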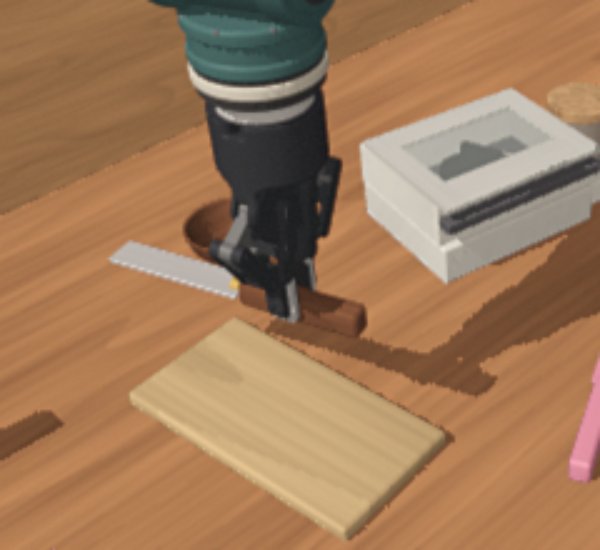

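The knife is held level (tip at crop (115,255)), blade at z≈138 and the tip about 154 mm ahead of the TCP axis. I'm moving to a stand-off 40 mm in front of the slot.

```bash
python3 -m inch '[[-2.7,-4.3,0,-0.086,0],[-2.7,-4.3,0,-0.086,0],[-2.7,-4.3,0,-0.086,0],[-2.7,-4.3,0,-0.086,0],[-2.7,-4.3,0,-0.086,0],[-2.7,-4.3,0,-0.086,0],[0,0,-3,0,0],[0,0,-2.85,0,0]]'
python3 -m inch '[[0,0,0,0,0]]'
cat > tip.py <<'E'
from h import *
s=robot.state();T=s["tool_pos"];print("tcp",T.round(1),"yaw",round(float(np.arctan2(-s["tool_rot"][1][0],-s["tool_rot"][0][0])),3),s["time"])
for n in("side","top"):
    c=vision.read_camera(n);P=cloud(c);hsv=cv2.cvtColor(c["img"],cv2.COLOR_RGB2HSV).astype(int)
    D=P-T; k=D[...,0]*.981-D[...,1]*.194; w=D[...,0]*.194+D[...,1]*.981
    m=(hsv[...,1]<70)&(abs(D[...,2]+168)<12)&(k>60)&(k<160)&(abs(w)<25)
    Q=P[m];mu=np.median(Q,0);u=np.linalg.svd(Q-mu,full_matrices=False)[2][0];u*=np.sign(u[0]);kk=(Q-mu)@u;a,b=np.percentile(kk,[1,99]);print(n,len(Q),u.round(3),(mu+a*u).round(1),(mu+b*u).round(1))
    if n=="side": cv2.imwrite("pics/%s_%d.png"%(n,s["time"]*10),cv2.resize(c["img"][150:330,220:460,::-1],None,fx=3,fy=3))
E
python3 tip.py; ls pics
```

```text
time: 5.7
tool_pos: [332.2, 65.0, 244.0]
tool_rot: [[-0.982, 0.189, -0.0], [0.189, 0.982, -0.0], [0.0, -0.0, -1.0]]
ft_force: [0.5, 0.1, -2.2]
gripper_width: 15.7
gripper_force: 88.1
time: 5.82
tool_pos: [331.7, 65.5, 243.7]
tool_rot: [[-0.982, 0.188, -0.005], [0.188, 0.982, 0.0], [0.004, -0.001, -1.0]]
ft_force: [0.3, -0.1, -0.1]
gripper_width: 15.7
gripper_force: 88.1
tcp [331.7  65.5 243.7] yaw -0.189 5.825
side 297 [ 0.978 -0.209 -0.009] [391.9  57.   75.7] [484.   37.4  74.9]
top 329 [ 0.984 -0.178 -0.009] [391.3  52.6  77.9] [482.7  36.1  77. ]
crop.png
s1.png
s2.png
side0.png
side_58.png
top0.png
```

```bash
python3 -m inch '[[0,0,0.45,0,0],[1.5,-0.3,0,0,0],[1.45,-0.29,0,0,0],[0,0,0,0,0]]'
python3 tip.py; ls pics
```

```text
time: 6.42
tool_pos: [363.8, 59.4, 249.7]
tool_rot: [[-0.982, 0.188, 0.001], [0.188, 0.982, -0.0], [-0.001, 0.0, -1.0]]
ft_force: [0.1, 0.5, -0.8]
gripper_width: 16.0
gripper_force: 88.1
tcp [363.8  59.4 249.7] yaw -0.189 6.425
side 285 [ 0.975 -0.222 -0.012] [424.6  51.5  82.5] [519.8  29.8  81.3]
top 321 [ 0.982 -0.188 -0.005] [424.7  47.6  82.5] [513.8  30.6  82.1]
crop.png
s1.png
s2.png
side0.png
side_58.png
side_64.png
top0.png
```

```bash
ls -t pics | head -1 | xargs -I{} cp pics/{} pics/cur.png
```

```text
(no output)
```

View pics/cur.png

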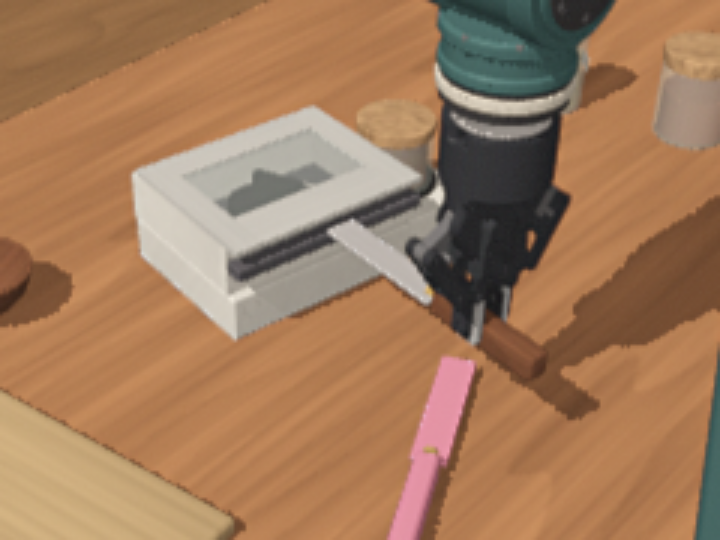

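The tip (crop (340,230)) sits just in front of the dark slot, about 8 mm short of the mouth. I'm lowering it 1 mm and inserting about 20 mm.

```bash
python3 -m inch '[[0,0,-0.1,0,0],[0.7,-0.14,0,0,0],[0.6,-0.12,0,0,0],[0.6,-0.12,0,0,0],[0,0,0,0,0]]'; python3 -m inch '[[0,0,0,0,0]]'
```

```text
time: 7.15
tool_pos: [381.9, 55.8, 248.6]
tool_rot: [[-0.982, 0.188, 0.0], [0.188, 0.982, -0.0], [-0.0, 0.0, -1.0]]
ft_force: [-0.6, 0.6, -1.8]
gripper_width: 15.7
gripper_force: 88.1
time: 7.28
tool_pos: [381.3, 55.9, 248.6]
tool_rot: [[-0.982, 0.188, -0.0], [0.188, 0.982, -0.0], [0.0, -0.0, -1.0]]
ft_force: [-0.8, 0.7, -1.3]
gripper_width: 15.6
gripper_force: 88.1
```

```bash
python3 -m inch '[[0,0,0.5,0,0],[0,0,0.5,0,0],[0,0,0.5,0,0],[0,0,0,0,0]]'
python3 - <<'E'
from h import *
c=vision.read_camera("side"); cv2.imwrite("pics/s3.png",cv2.resize(c["img"][150:330,220:460,::-1],None,fx=3,fy=3))
E
```

```text
time: 7.78
tool_pos: [381.5, 55.9, 264.1]
tool_rot: [[-0.982, 0.188, 0.001], [0.188, 0.982, -0.0], [-0.001, 0.0, -1.0]]
ft_force: [0.0, 0.3, -1.1]
gripper_width: 15.7
gripper_force: 88.0
```

View pics/s3.png

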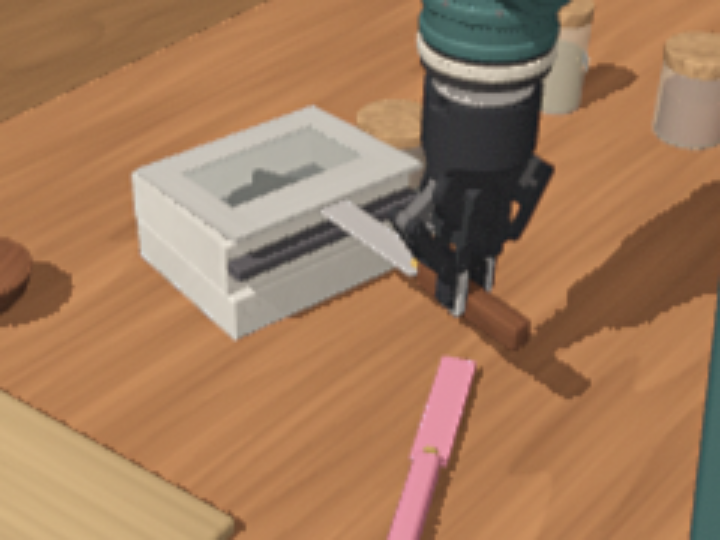

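The lip is rising on the blade tip (crop (330,212)) and the gap has widened. I continue up while following slightly inward.

```bash
python3 -m inch '[[0.2,-0.04,0.6,0,0],[0.2,-0.04,0.6,0,0],[0.2,-0.04,0.7,0,0],[0.2,-0.04,0.7,0,0],[0.2,-0.04,0.8,0,0],[0,0,0.8,0,0],[0,0,0.8,0,0],[0,0,0,0,0]]'; python3 -m inch '[[0,0,0,0,0],[0,0,0,0,0],[0,0,0,0,0],[0,0,0,0,0],[0,0,0,0,0],[0,0,0,0,0]]'
python3 - <<'E'
from h import *
c=vision.read_camera("side"); cv2.imwrite("pics/s4.png",cv2.resize(c["img"][90:330,220:460,::-1],None,fx=2.4,fy=2.4))
E
```

```text
time: 8.82
tool_pos: [391.5, 53.9, 314.3]
tool_rot: [[-0.982, 0.188, 0.001], [0.188, 0.982, -0.0], [-0.001, 0.0, -1.0]]
ft_force: [-1.2, 0.5, -1.8]
gripper_width: 16.0
gripper_force: 88.0
time: 9.57
tool_pos: [391.4, 53.9, 313.7]
tool_rot: [[-0.982, 0.188, 0.0], [0.188, 0.982, 0.0], [-0.0, 0.0, -1.0]]
ft_force: [-0.3, -0.1, -1.0]
gripper_width: 15.6
gripper_force: 88.0
```

View pics/s4.png

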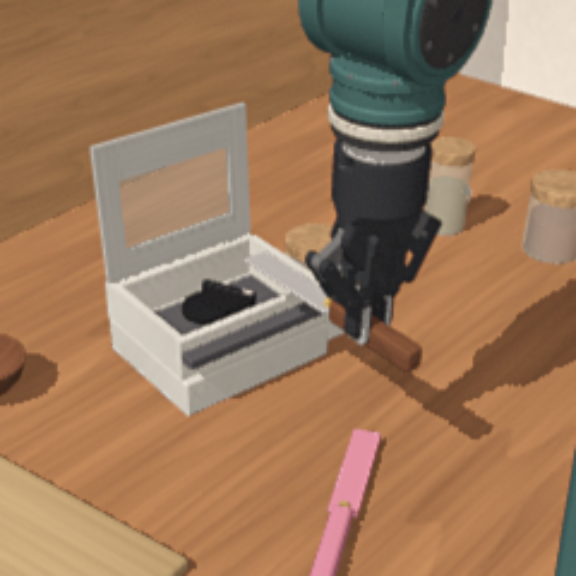

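The cover has sprung open (upright at crop (170,190)) and the dial is visible. I'm taking the knife back to the board.

```bash
python3 -m inch '[[-3,0.6,0,0,0],[-2.8,0.55,0,0,0],[2.45,4.28,0,0.086,0],[2.45,4.28,0,0.086,0],[2.45,4.28,0,0.086,0],[2.45,4.28,0,0.086,0],[2.45,4.28,0,0.086,0],[2.45,4.28,0,0.086,0]]'; python3 -m inch '[[0,0,-4,0,0],[0,0,-4,0,0],[0,0,-1.7,0,0],[0,0,0,0,0],[0,0,0,0,0]]'
```

```text
time: 10.62
tool_pos: [481.0, 323.8, 313.5]
tool_rot: [[-0.946, -0.324, 0.0], [-0.324, 0.946, -0.0], [-0.0, -0.0, -1.0]]
ft_force: [1.6, -0.2, -1.9]
gripper_width: 15.4
gripper_force: 88.2
time: 11.25
tool_pos: [480.7, 322.3, 217.5]
tool_rot: [[-0.947, -0.321, 0.001], [-0.321, 0.947, 0.0], [-0.001, 0.0, -1.0]]
ft_force: [-0.6, -1.1, -0.5]
gripper_width: 15.7
gripper_force: 88.3
```

```bash
python3 -m inch '[[0,0,-1.2,0,0],[0,0,-0.8,0,0],[0,0,-0.2,0,0],[0,0,0,0,0]]'; python3 -m inch '[[0,0,-0.15,0,0],[0,0,0,0,0],[0,0,0,0,0]]'
```

```text
time: 11.75
tool_pos: [480.3, 322.2, 194.6]
tool_rot: [[-0.947, -0.321, -0.0], [-0.321, 0.947, -0.0], [0.0, -0.0, -1.0]]
ft_force: [0.3, -0.2, -0.8]
gripper_width: 15.5
gripper_force: 88.4
time: 12.12
tool_pos: [480.3, 322.2, 194.3]
tool_rot: [[-0.947, -0.321, 0.001], [-0.321, 0.947, 0.0], [-0.001, 0.0, -1.0]]
ft_force: [-4.6, -2.7, 17.3]
gripper_width: 16.0
gripper_force: 90.8
```

In contact with the board. I'm releasing and retreating straight up, then measuring the dial.

```bash
python3 -m inch '[[0,0,0,0,0.3],[0,0,0,0,0.6],[0,0,0,0,0.8],[0,0,0.5,0,0.8],[0,0,3,0,0.8],[0,0,5,0,0.8],[0,0,5,0,0.8],[0,0,3,0,0.5]]'
python3 - <<'E'
from h import *
for n in("top","side"):
    c=vision.read_camera(n);np.savez(n+"1.npz",**c);P=cloud(c);X,Y,Z=[P[...,i] for i in range(3)]
    hsv=cv2.cvtColor(c["img"],cv2.COLOR_RGB2HSV).astype(int)
    o=np.array([523.5,29.6]);x=np.array([.981,-.194]);y=np.array([.194,.981])
    k=(X-o[0])*x[0]+(Y-o[1])*x[1]-81;w=(X-o[0])*y[0]+(Y-o[1])*y[1]
    m=(Z>70)&(Z<84)&(abs(k)<56)&(abs(w)<80)&(hsv[...,2]<90); print(n,m.sum())
    pts=np.stack([k[m],w[m]],-1).astype(np.float32); 
    print(cv2.minAreaRect(pts), pts.min(0),pts.max(0),np.median(Z[m]))
    if n=="top":
        a=c["img"][140:290,180:430,::-1]
    else: b=c["img"][180:330,150:400,::-1]
cv2.imwrite("pics/both.png",np.vstack([cv2.resize(i,(500,300),interpolation=cv2.INTER_CUBIC) for i in(a,b)]))
E
```

```text
time: 13.12
tool_pos: [480.4, 322.2, 361.0]
tool_rot: [[-0.947, -0.321, 0.002], [-0.321, 0.947, 0.001], [-0.003, 0.0, -1.0]]
ft_force: [0.6, -0.6, -1.0]
gripper_width: 51.3
gripper_force: 0.0
top 76
((-2.845428466796875, -10.951545715332031), (59.58111572265625, 10.34875202178955), 25.48995590209961) [-30.093992 -26.413807] [24.593246  5.386139] 77.47899740237509
side 86
((-5.286722183227539, -7.687343597412109), (61.14554214477539, 10.550189971923828), 29.523984909057617) [-32.315193 -26.089312] [22.61745   8.107412] 74.73086560116194
```

View pics/both.png

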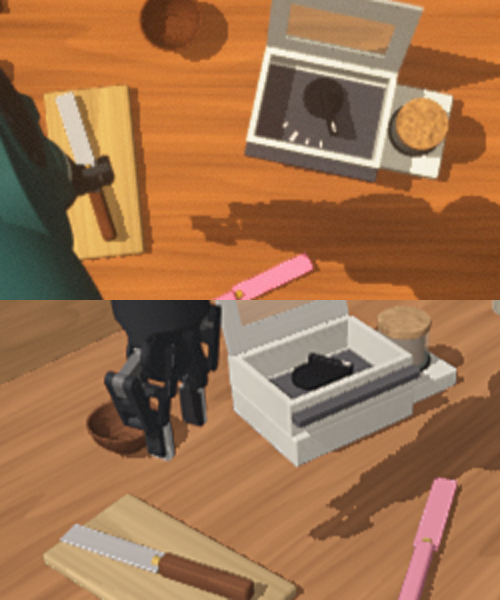

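The picture shows the knife lying free on the board. The bar sits at 25.5° in the bay with its end at (335,128), and its pose agrees with the sealer frame. I'm closing the fingers and moving above the space right of the bar.

```bash
python3 -m inch '[[1.18,-4.49,0,0.066,0],[1.18,-4.49,0,0.066,0],[1.18,-4.49,0,0.066,0],[1.18,-4.49,0,0.066,0],[1.18,-4.49,0,0.066,0],[1.18,-4.49,0,0.066,0],[1.18,-4.49,0,0.066,0],[1.18,-4.49,0,0.066,0]]' 20; python3 -m inch '[[0,0,-3,0,0],[0,0,-3,0,0],[0,0,0,0,0]]'
python3 - <<'E'
from h import *
c=vision.read_camera("side")
cv2.imwrite("pics/s5.png",cv2.resize(c["img"][130:290,240:440,::-1],None,fx=3,fy=3,interpolation=cv2.INTER_CUBIC))
E
```

```text
time: 14.22
tool_pos: [574.8, -38.6, 357.6]
tool_rot: [[-0.654, -0.756, -0.001], [-0.756, 0.654, 0.0], [0.0, 0.001, -1.0]]
ft_force: [0.9, 0.5, 0.6]
gripper_width: -0.2
gripper_force: 0.0
time: 14.6
tool_pos: [574.0, -37.0, 296.1]
tool_rot: [[-0.656, -0.755, -0.004], [-0.755, 0.656, 0.001], [0.002, 0.004, -1.0]]
ft_force: [0.3, -0.5, 0.7]
gripper_width: -0.2
gripper_force: 0.0
```

View pics/s5.png

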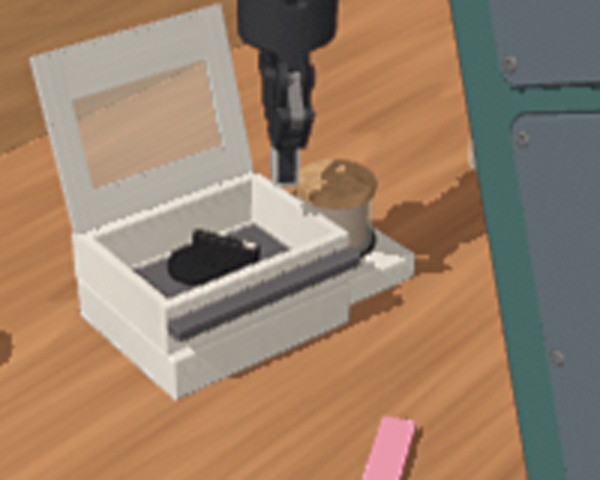

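The fingertips (crop (285,180)) are above the right part of the bay, short of the bar's end at (250,245). I'm descending while watching the force.

```bash
python3 -m inch '[[0,0,-3,0,0],[0,0,-2,0,0],[0,0,-1.6,0,0],[0,0,0,0,0]]'; python3 -m inch '[[0.15,1.5,0,0,0],[0,0,0,0,0]]'
```

```text
time: 15.15
tool_pos: [574.9, -36.9, 232.5]
tool_rot: [[-0.656, -0.755, -0.0], [-0.755, 0.656, 0.0], [0.0, 0.0, -1.0]]
ft_force: [-0.1, 0.7, 0.1]
gripper_width: 0.1
gripper_force: 0.0
time: 15.4
tool_pos: [576.6, -20.9, 233.2]
tool_rot: [[-0.655, -0.756, 0.001], [-0.756, 0.655, -0.0], [-0.001, -0.001, -1.0]]
ft_force: [0.5, 0.7, 0.1]
gripper_width: 0.2
gripper_force: 0.0
```

```bash
cat > bar.py <<'E'
from h import *
o=np.array([523.5,29.6]);x=np.array([.981,-.194]);y=np.array([.194,.981])
s=robot.state();d=s["tool_pos"][:2]-o;print("tool k,w",d@x-81,d@y,"z",s["tool_pos"][2],"F",s["ft_force"].round(1),"Fy",s["ft_force"][:2]@y,s["time"])
for n in("top","side"):
    c=vision.read_camera(n);P=cloud(c);X,Y,Z=[P[...,i] for i in range(3)]
    V=c["img"].max(-1)
    k=(X-o[0])*x[0]+(Y-o[1])*x[1]-81;w=(X-o[0])*y[0]+(Y-o[1])*y[1]
    m=(Z>66)&(Z<84)&(abs(k)<56)&(abs(w)<80)&(V<90)
    pts=np.stack([k[m],w[m]],-1).astype(np.float32)
    if len(pts)<8: print(n,len(pts));continue
    r=cv2.minAreaRect(pts);far=pts[np.argsort(-np.hypot(pts[:,0]-20,pts[:,1]))[:8]].mean(0)
    print(n,len(pts),r,"far",far,"ang",np.arctan2(far[1],20-far[0]),"R",np.hypot(far[0]-20,far[1]))
E
python3 bar.py
```

```text
tool k,w -19.1170207837865 -39.26974290895918 z 233.1951861784422 F [0.5 0.7 0.1] Fy 0.7737894325067337 15.4
top 0
side 150 ((-10.467369079589844, -11.877140045166016), (72.65997314453125, 19.97781753540039), 37.430118560791016) far [-35.002605 -37.357826] ang -0.59663004 R 66.4898
```

```bash
python3 -m inch '[[0.1,0.9,-0.3,0,0],[0.1,0.9,0,0,0],[0,0,0,0,0]]' ; python3 -m inch '[[0.1,0.7,0,0,0],[0.1,0.7,0,0,0],[0,0,0,0,0],[0,0,0,0,0]]'
cat >> bar.py <<'E'
    t=d[0]*x[0]+d[1]*x[1]-81,d@y
    ck,cw=t[0]-20,t[1]; a=np.linspace(-.5,1,1501);g=-np.sin(a)*ck-np.cos(a)*cw-16;print("theta flush",.45+a[np.argmin(abs(g))])
    if n=="side":
        q=pts[np.hypot(pts[:,0]-t[0],pts[:,1]-t[1])>19]; q=q[np.hypot(q[:,0]-20,q[:,1])>28]; print(len(q)); 
        if len(q)>4: m=q.mean(0);print("bar pts",m,"theta",.45+np.arctan2(m[1],20-m[0]))
E
python3 bar.py
```

```text
time: 15.88
tool_pos: [578.2, -3.7, 229.2]
tool_rot: [[-0.656, -0.755, -0.0], [-0.755, 0.656, -0.0], [0.001, 0.0, -1.0]]
ft_force: [-2.2, -3.5, 0.3]
gripper_width: -0.0
gripper_force: 1.8
time: 16.38
tool_pos: [580.1, 9.7, 229.1]
tool_rot: [[-0.656, -0.755, -0.0], [-0.755, 0.656, -0.0], [0.001, 0.0, -1.0]]
ft_force: [-3.3, -3.4, -0.6]
gripper_width: 0.3
gripper_force: 2.4
tool k,w -21.59357544565446 -8.536304589425955 z 229.09364104180668 F [-3.3 -3.4 -0.6] Fy -3.9801845736439176 16.375
top 0
side 109 ((-7.918937683105469, 1.4291706085205078), (23.44643783569336, 59.15581130981445), 84.7119369506836) far [-36.281998   -1.3584514] ang -0.024131833 R 56.29839
theta flush 0.6340000000000001
38
bar pts [-21.806065  11.416557] theta 0.7165838
```

```bash
python3 -m inch '[[0,0.5,0,0,0],[0,0.5,0,0,0],[0,0,0,0,0],[0,0,0,0,0]]';python3 bar.py; python3 -m inch '[[0,0.3,0,0,0],[0,0,0,0,0],[0,0,0,0,0]]'; python3 bar.py
```

```text
time: 16.98
tool_pos: [580.4, 19.8, 229.3]
tool_rot: [[-0.656, -0.755, 0.001], [-0.755, 0.656, -0.0], [-0.0, -0.0, -1.0]]
ft_force: [0.0, -3.5, 0.9]
gripper_width: 0.2
gripper_force: 1.3
tool k,w -23.235824971314457 1.3827298951107576 z 229.28930091043696 F [ 0.  -3.5  0.9] Fy -3.3960511509095563 16.975
top 0
side 94 ((-6.005157470703125, 13.083582878112793), (23.535356521606445, 63.29811477661133), 87.2882080078125) far [-36.16796   11.219704] ang 0.19715779 R 57.277584
theta flush 0.861
29
bar pts [-22.799805  21.231651] theta 0.9104978
time: 17.45
tool_pos: [580.2, 23.0, 229.2]
tool_rot: [[-0.656, -0.755, -0.0], [-0.755, 0.656, -0.0], [0.0, 0.0, -1.0]]
ft_force: [0.2, -5.0, 1.1]
gripper_width: -0.0
gripper_force: 1.7
tool k,w -24.07992874207359 4.520506486136227 z 229.15462272161346 F [ 0.2 -5.   1.1] Fy -4.9130022650516185 17.45
top 0
side 95 ((-9.955492973327637, 5.799064636230469), (27.702239990234375, 58.08595275878906), 66.23278045654297) far [-39.097878    7.8176785] ang 0.13151997 R 59.61271
theta flush 0.9219999999999999
25
bar pts [-19.629557  22.864443] theta 0.9733017
```

```bash
cat > ed.py <<'E'
from h import *
o=np.array([523.5,29.6]);x=np.array([.981,-.194]);y=np.array([.194,.981])
def est(c):
    P=cloud(c);X,Y,Z=[P[...,i] for i in range(3)];V=c["img"].max(-1)
    k=(X-o[0])*x[0]+(Y-o[1])*x[1]-81;w=(X-o[0])*y[0]+(Y-o[1])*y[1]
    for zl in(66,72):
        m=(Z>zl)&(Z<84)&(abs(k)<56)&(abs(w)<80)&(V<90);R=np.hypot(k-20,w);m&=(R>30)&(R<54)
        a=np.arctan2(w[m],20-k[m])-np.arcsin(5/R[m]); print(zl,m.sum(),"theta",(.45+np.percentile(a,[75,85,92,97])).round(3))
est(dict(np.load("side1.npz"))); est(vision.read_camera("side"))
E
python3 ed.py
```

```text
66 47 theta [0.038 0.052 0.055 0.067]
72 27 theta [0.033 0.044 0.054 0.063]
66 25 theta [0.901 0.906 0.919 0.924]
72 17 theta [0.875 0.9   0.907 0.917]
```

```bash
python3 -m inch '[[-0.05,0.35,0,0,0],[0,0,0,0,0],[0,0,0,0,0],[0,0,0,0,0]]';python3 bar.py|grep -E "tool|flush|bar"; python3 ed.py
```

```text
time: 18.1
tool_pos: [579.6, 26.4, 229.1]
tool_rot: [[-0.656, -0.755, -0.0], [-0.755, 0.656, -0.0], [0.001, 0.0, -1.0]]
ft_force: [-1.0, -5.8, 0.9]
gripper_width: -0.1
gripper_force: 2.4
tool k,w -25.331227102946805 7.720963879115978 z 229.0956266931768 F [-1.  -5.8  0.9] Fy -5.834553093929772 18.1
theta flush 0.974
bar pts [-21.19191   26.185848] theta 1.0162593
66 47 theta [0.038 0.052 0.055 0.067]
72 27 theta [0.033 0.044 0.054 0.063]
66 18 theta [0.927 0.949 0.95  0.953]
72 15 theta [0.92  0.928 0.948 0.953]
```

```bash
python3 -m inch '[[0,0.2,0,0,0],[0,0,0,0,0],[0,0,0,0,0],[0,0,0,0,0],[0,0,0,0,0],[0,0,0,0,0],[0,0,0,0,0],[0,0,0,0,0]]';python3 bar.py|grep -E "tool|flush|bar"; python3 ed.py
python3 - <<'E'
from h import *
P=cloud(vision.read_camera("side"));Z=P[...,2]
c=dict(np.load("side1.npz"));Q=cloud(c)
for nm,a in(("knife",(ray(c,230,466-0,26)),),):pass
print("cover pts >150:",((Z>150)&(P[...,0]>640)&(P[...,1]>-60)&(P[...,1]<110)).sum())
E
```

```text
time: 19.25
tool_pos: [579.6, 28.3, 229.1]
tool_rot: [[-0.656, -0.755, -0.0], [-0.755, 0.656, -0.001], [0.001, 0.0, -1.0]]
ft_force: [-1.5, -5.5, -0.2]
gripper_width: 0.0
gripper_force: 2.7
tool k,w -25.685371415291122 9.606633889625185 z 229.08734344418758 F [-1.5 -5.5 -0.2] Fy -5.706416118562282 19.25
theta flush 1.007
bar pts [-18.123625  24.452097] theta 1.0202984
66 47 theta [0.038 0.052 0.055 0.067]
72 27 theta [0.033 0.044 0.054 0.063]
66 17 theta [0.965 0.973 0.977 0.978]
72 15 theta [0.954 0.968 0.974 0.977]
cover pts >150: 5483
```

```bash
python3 -c "
from bench import robot
print(robot.job_done())"
```

```text
the job is handed in; nothing more can be done
None
```

The job is handed in; no verdict came back. The cover was levered open with the knife, the knife was laid back on the board and released, and the dial was held at about 0.92–1.01 rad by my estimates, at or just past the third mark (0.9) and short of the fourth (1.2), after about 19 s of the 69 s allowed.

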